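# Centre the wobbly sample jar on the scale and start the weighing

### The job

The small amber jar stands off to one side on the scale's round platter. With light taps of the fingertips, low on its side, nudge it over until it stands centred inside the ring printed on the platter, without grasping, lifting, tipping or shoving it hard; then press the scale's round key fully down with a fingertip, let it spring back and come away. Leave the other things on the board where they are.

Things in the scene. Friction and masses are not known exactly. Their poses are not given: they have to be found in the camera images.
- scale: Flat white weighing scale, 200 mm (its x) by 170 mm (its y), top face 26 mm above the board, on rubber feet, fastened to the board: it does not move. Origin: centre of its underside, on the board. The key lies on its -x side, the platter's centre at x = +15 mm, y = 0.
- platter: Round white platter, 104 mm in diameter, rigidly fixed on the scale by a stem. Its flat top is 16 mm above its origin (42 mm above the board). Origin: on its axis, on the scale's top face. A thin grey ring printed round the middle of the top, inner diameter 68 mm, outer 72 mm, leaves 8 mm clear all round the 52 mm jar.
- jar: Amber glass jar, steel lid, 160 g, loose on the platter, 20 to 30 mm off centre. Round, 58 mm tall: foot 32 mm in diameter, a cone out to 52 mm at 14 mm height, 52 mm belly up to 38 mm, 42 mm lid from 46 mm. Friction 0.5 to 0.7: slides when pushed at the lowest part of the belly (under 20 mm above the platter), tips when pushed higher. Origin: centre of the foot's underside; z: its axis.
- weigh_key (a joint): Travel of the scale's key in m: 0 up, 0.005 fully down. A spring returns it; about 1.2 N starts it and 4 N holds it fully down.
- weigh_key_top (a point): Centre of the top of the round grey key, 26 mm in diameter, standing 8 mm above the scale's top face (34 mm above the board) when up; pressed straight down. It is 93 mm from the platter's axis.
- cup_stack: Bystander: stack of nested white plastic cups, upside down, 77 mm in diameter, 105 mm tall. Origin: centre of its underside.
- big_jar: Bystander: larger clear jar with steel lid, 68 mm in diameter, 95 mm tall. Origin: centre of its underside.
- clamp: Bystander: dark spring clamp lying flat, gripping the end of a white thermometer case 100 x 26 x 16 mm; 190 mm long overall along its x, up to 77 mm wide at the handles, 17 mm high. Origin: the middle of the gripped end of the case, on the board.
There are look-alikes about, which are no part of the job. There is more than one size of the jar; the one meant has the size given above.

How it is judged:
On the way, in this order (a step that is already met when the one before it is completed fails the run):
1. the jar stands upright inside the printed ring, within 8 mm of the platter's centre (horizontal distance between jar and platter below 0.008 m and angle between jar's own z axis and vertical below 0.06 rad and z of jar in the frame of platter between 0.013 and 0.019 m), for 0.3 s.
2. the key is pressed down with the jar in place (value of joint weigh_key above 0.004 m and horizontal distance between jar and platter below 0.008 m), for 0.05 s.
3. the key has sprung back (value of joint weigh_key below 0.001 m), for 0.1 s.
At the end, for the whole second after the job is handed in: The jar stands still and upright (within 0.06 rad) on the platter, its axis within 8 mm of the platter's axis; the key has been pressed after that by more than 4 mm and is up again; the bystanders are within 15 mm of where they stood (all of step 1 and linear speed of jar below 0.01 m/s and value of joint weigh_key below 0.001 m and distance of each of cup_stack, big_jar, clamp from where it was at the start of the episode below 0.015 m); the robot touches nothing.
It fails at once if the jar tips by more than 0.35 rad (20 degrees) (angle between jar's own z axis and vertical above 0.35 rad).
It fails at once if the jar is lifted more than 8 mm off the platter (z of jar in the frame of platter above 0.024 m).
It fails at once if the jar is knocked off the platter (z of jar in the frame of platter below 0.008 m).
It fails at once if the jar is squeezed or shoved with more than 15 N (contact force between jar and the fingers above 15 N or contact force between jar and the arm above 15 N).
It fails at once if a bystander (cup stack, big jar or clamp) is shifted by more than 15 mm (distance of any of cup_stack, big_jar, clamp from where it was at the start of the episode above 0.015 m).
It also fails if it takes over 51 s, if anything falls off the work surface, if the arm or the gripper's body presses on something with over 40 N, if the wrist force passes 120 N, or if a joint passes its speed limit or range.

### The arm

A 6-joint arm with a two-finger parallel gripper is mounted at the origin on the work surface. World frame = base frame: x ahead of the robot, y to its left, z up, the work surface at z = 0. Lengths are in m, angles in rad, forces in N, time in s.
With the tool pointing down it reaches from about 0.325 to 0.9 m from the base axis. Payload 6.1 kg.
Tool frame: the origin (TCP) lies at the very end of the fingers, on their centre line; the grasp point (between the pads) lies 19 mm behind it; y points along the fingers, z is the direction in which the jaws open and shut, and the axes are right-handed (so a half turn about y gives the same grasp; the last joint's range is limited). The gripper opens to 87 mm and grips with 3 to 60 N. Pads are 19 mm wide; open, the fingers measure 117 mm over their backs; the gripper's body (75 mm by 190 mm) begins 51 mm behind the grasp point.
Start: joints at [-1.321, 0.22, 1.526, -0, 1.395, -0.126], TCP at [0.229, -0.581, 0.223] pointing down, gripper open.
Joint ranges: [-2.98, 2.98], [-0.91, 2.08], [0.09, 2.57], [-1.24, 4.39], [0.2, 2.65], [-2.68, 2.68]. Speed limits (rad/s): [2.57, 2.57, 3.01, 3.14, 3.14, 3.14].

### API

Orientations are given as a 3x3 rotation matrix whose columns are the frame's x, y, z axes.
In Python, from station import status, cams, workorder gives the robot as it stands. The module is installed in compiled form; this text tells all that it offers.
- The arm moves only by the tool apply_moves, never from a script. Its argument "moves" is text: rows parted by semicolons, each of 7 numbers parted by spaces: the shift along the tool's x, y, z in cm, then the turn, a rotation vector about the tool's x, y, z in rad, then the opening, from 0 (shut) to 1 (fully open). A call has 1 to 8 rows; each row is the pose to reach, as a shift and turn from the pose commanded when the call began, along the tool's axes at that moment; what a row does not reach only later rows make up. A row lasts 1/8 s, in which the tool goes at most 62.5 mm and 10.7 degrees, less where a joint would pass 70% of its speed; a pose out of reach is approached as far as the arm can. A call with a gripper value outside its range is refused whole. The fingers move at their own pace and stop on an object; "newtons" is the grip in N (left out, the last holds). Time passes only in rows, so rows that repeat a pose let the fingers close. It gives the time, the measured TCP pose, the force and the opening at its end, in the units of the state.
- status.observe(): the state, without advancing time (a new reading comes with each control period).
- cams.capture(name): name is "scene" or "top" or "wrist"; returns (picture, depth): 400x640x3 uint8, red, green, blue; 400x640 float32, m along the optical axis (not along the pixel's ray), 0 where there is no reading.
- cams.camera_info(name): a dict with "mtx" (3x3 intrinsics, pixels), "world_to_cam" (4x4, takes a point from world to camera coordinates). Camera axes: x right, y down, z forward; pixel columns grow to the right and rows downward; lengths in m; the calibration is good to about 2 mm. A picture is of the moment at which its call begins: read the wrist's pose just before it. camera_info takes no time and is no camera call; for the wrist camera it gives the pose at the moment of the call.
- workorder.job_done(): hands the job in, once; it reports no verdict.
The state is a dict: "clock": time; "joint_positions": joint angles; "joint_vel": joint speeds; "joint_efforts": joint torques, N m; "position": TCP position; "eef_rot": TCP orientation; "ft_force": force on the tool from outside, world axes, zero at the start; "ft_torque": the same for the moment, N m; "width": finger opening in m.
Only numpy, scipy, OpenCV 4.12 (cv2) and the standard library are available. Lean on these libraries where they do the work, as an engineer would, in place of code of your own. Each camera call takes 0.05 s, during which the arm holds its last target.

## Working session

There is one attempt and no reset: what is moved stays moved. The work goes in short steps, Python scripts to look and compute and a tool call to move; the robot and the scene stay as the last step left them, time stands still between calls to the robot, and variables do not carry over. Pictures are saved under pics/ and viewed, and the job is handed in when it is done.

Besides the shell and the picture viewer there is one more tool, called after "Request:" in YAML: its name, and indented under it one key for each argument. apply_moves: Moves the arm, as the interface text tells. Its arguments: {"type":"object","properties":{"moves":{"type":"string"},"newtons":{"type":"number"}},"required":["moves"]}

```bash
mkdir -p pics
python3 - <<'E'
from station import status,cams
import cv2,numpy as np
s=status.observe()
for k in('clock','position','eef_rot','width','ft_force'):print(k,s[k])
for n in('scene','top','wrist'):
    p,d=cams.capture(n);cv2.imwrite(f'pics/{n}0.png',p[:,:,::-1]);np.savez(f'{n}0.npz',p=p,d=d,**cams.camera_info(n))
    print(n,cams.camera_info(n))
E
```

```text
clock 0.0
position [ 0.22922128 -0.58076758  0.22144291]
eef_rot [[-9.30206614e-01 -4.83086602e-04  3.67035996e-01]
 [-3.67036234e-01  1.88509346e-03 -9.30204735e-01]
 [-2.42527709e-04 -9.99998107e-01 -1.93083669e-03]]
width 0.0869091057708612
ft_force [ 0.04783857 -0.65929347  0.35776474]
scene {'mtx': array([[417.85648591,   0.        , 323.0021855 ],
       [  0.        , 417.85648591, 200.98387129],
       [  0.        ,   0.        ,   1.        ]]), 'world_to_cam': array([[ 0.87147879,  0.49041781,  0.0038841 , -0.44145039],
       [ 0.31884571, -0.56053982, -0.76428563, -0.13167991],
       [-0.3726421 ,  0.66729714, -0.64486618,  1.41642924],
       [ 0.        ,  0.        ,  0.        ,  1.        ]])}
top {'mtx': array([[499.43440356,   0.        , 314.66737292],
       [  0.        , 499.43440356, 193.39934984],
       [  0.        ,   0.        ,   1.        ]]), 'world_to_cam': array([[-0.00770481, -0.99987945,  0.01348051, -0.00678537],
       [-0.99764848,  0.00676809, -0.06820345,  0.49755945],
       [ 0.06810399, -0.01397431, -0.99758036,  1.31869357],
       [ 0.        ,  0.        ,  0.        ,  1.        ]])}
wrist {'mtx': array([[278.32679624,   0.        , 317.44573543],
       [  0.        , 278.32679624, 200.28563495],
       [  0.        ,   0.        ,   1.        ]]), 'world_to_cam': array([[ 0.36734443, -0.93008336, -0.00173633, -0.62475299],
       [-0.89160275, -0.3526764 ,  0.2840139 , -0.03501776],
       [-0.26476897, -0.1027828 , -0.95881859,  0.39154826],
       [ 0.        ,  0.        ,  0.        ,  1.        ]])}
```

View pics/scene0.png

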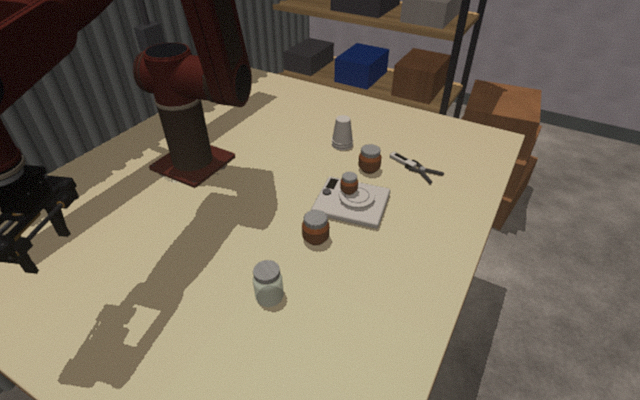

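View pics/top0.png

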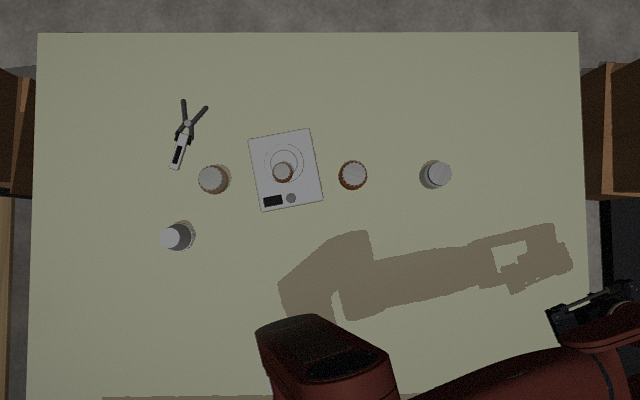

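View pics/wrist0.png

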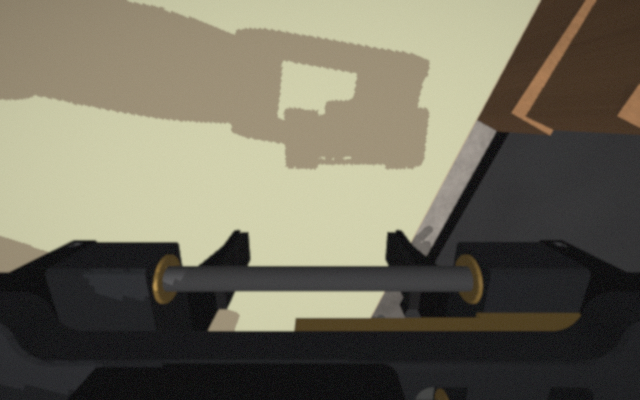

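Candidates in the top view: amber jars at (213,180) and (352,175) are larger and stand on the board. The one at (282,172) is small and stands on the platter, so it is my choice. For the key there is the round grey disc at (291,198) or the black rectangular display at (273,201); I choose the disc. Next is a close crop to check.

```bash
cat > h.py <<'E'
import numpy as np,cv2
def ray(K,T,uv,z):
    uv=np.atleast_2d(np.asarray(uv,float));R=T[:3,:3];c=-R.T@T[:3,3]
    d=(np.c_[uv,np.ones(len(uv))]@np.linalg.inv(K).T)@R
    return c+d*((z-c[2])/d[:,2])[:,None]
def proj(K,T,P):
    P=np.atleast_2d(P);q=(P@T[:3,:3].T+T[:3,3])@K.T;return q[:,:2]/q[:,2:]
E
python3 - <<'E'
import numpy as np,cv2
for n,(a,b,c,d) in dict(top0=(235,120,335,220),scene0=(300,160,400,235)).items():
    p=cv2.imread(f'pics/{n}.png')[b:d,a:c]
    cv2.imwrite(f'pics/{n}c.png',cv2.resize(p,None,fx=6,fy=6,interpolation=cv2.INTER_CUBIC))
E
```

```text
(no output)
```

View pics/top0c.png

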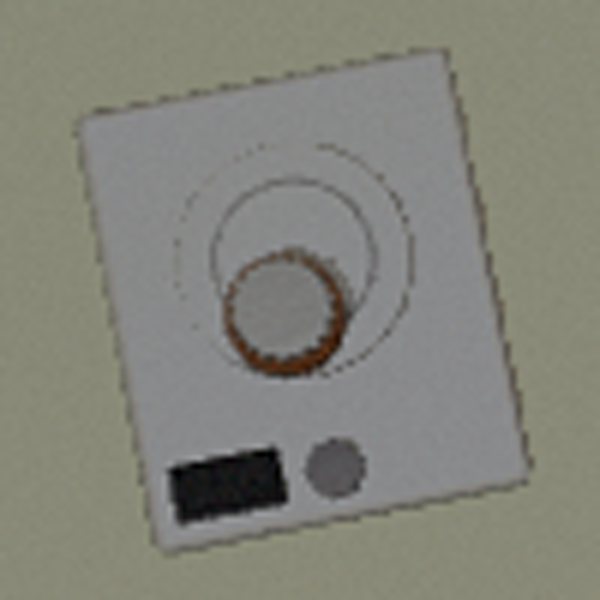

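View pics/scene0c.png

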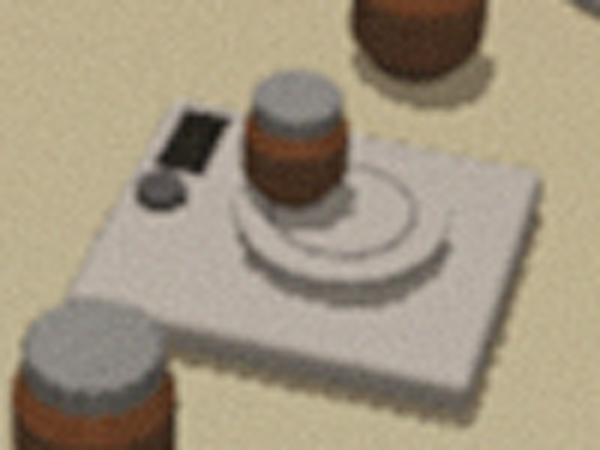

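Run:
```python
import numpy as np,cv2
from h import *
D=np.load('top0.npz');K,T,p,d=D['mtx'],D['world_to_cam'],D['p'],D['d']
f=lambda c:[235+(c[0]+.5)/6-.5,120+(c[1]+.5)/6-.5]
hsv=cv2.cvtColor(p,cv2.COLOR_RGB2HSV)
am=((hsv[...,1]>110)&(hsv[...,0]<20)).astype(np.uint8);am[:,:260]=0;am[:,305:]=0;am[:150]=0;am[190:]=0
ys,xs=np.nonzero(am);print('amber enclosing',cv2.minEnclosingCircle(np.c_[xs,ys].astype(np.float32)))
(c,r)=cv2.minEnclosingCircle(np.c_[xs,ys].astype(np.float32))
print('jar belly mid',ray(K,T,c,.042+.03), 'r',r*1.25/499)
print('jar lid',ray(K,T,f((284,310)),.100))
# ring points
ring=[(294,180),(213,258),(376,258),(235,208),(353,208)]
R=ray(K,T,[f(q) for q in ring],.042)[:,:2]
A=np.c_[2*R,np.ones(len(R))];s=np.linalg.lstsq(A,(R**2).sum(1),rcond=None)[0];print('ring',s[:2],np.sqrt(s[2]+s[:2]@s[:2]))
P=ray(K,T,[f(q) for q in [(413,255),(177,265),(318,145),(350,365),(400,200)]],.042)[:,:2]
A=np.c_[2*P,np.ones(len(P))];s2=np.linalg.lstsq(A,(P**2).sum(1),rcond=None)[0];print('platter',s2[:2],np.sqrt(s2[2]+s2[:2]@s2[:2]))
k=ray(K,T,f((335,468)),.034);print('key',k,np.hypot(*(k[0,:2]-s[:2])))
C=ray(K,T,[f(q) for q in [(80,117),(446,50),(528,480),(163,548)]],.026);print('corners',C[:,:2],np.linalg.norm(np.diff(C[:,:2],axis=0),axis=1),'c',C.mean(0))
print('others',ray(K,T,[213,180],.09),ray(K,T,[352,175],.09))
ci=-T[:3,:3].T@T[:3,3];print(ci)
for u,v in[(282,172),(290,160),(255,150)]:print(d[v,u], (T[:3,:3].T@(d[v,u]*np.linalg.inv(K)@[u,v,1]-T[:3,3])))
```

```text
amber enclosing ((282.20587158203125, 172.5), 9.539410591125488)
jar belly mid [[0.54813    0.07337258 0.072     ]] r 0.02389631911604581
jar lid [[0.54818905 0.07266177 0.1       ]]
ring [0.57600999 0.0710625 ] 0.03561984149244611
platter [0.57688148 0.07039552] 0.05205726864121022
key [[0.48571349 0.05389078 0.034     ]] 0.09191478002827418
corners [[ 0.64353592  0.16695302]
 [ 0.67289378  0.00379349]
 [ 0.48028743 -0.03115449]
 [ 0.45137143  0.13014095]] [0.16577972 0.19575129 0.16386688] c [0.56202214 0.06743324 0.026     ]
others [[0.52817896 0.24717085 0.09      ]] [[ 0.53865971 -0.10444717  0.09      ]]
[0.40652884 0.00827575 1.34952954]
1.2539159 [0.54615786 0.07239668 0.10120639]
1.3157327 [0.58441805 0.0542708  0.04210554]
1.3295252 [0.61355871 0.14773371 0.02895973]
```

The crop confirms it: the small amber jar is on the platter, its lid at crop (284,310). The ring centre is at (294,258), so the jar sits about 28 mm off towards the robot, next to the key. I'll push it along about +x with two slightly parted fingertips, tool leaning back.

```bash
cat >> h.py <<'E'
from scipy.spatial.transform import Rotation as Ro
def goalR(d,t):
    d=np.array([d[0],d[1],0.]);d/=np.linalg.norm(d);x0=-d;y0=np.array([0,0,-1.]);
    y=d*np.sin(t)+y0*np.cos(t);z=np.cross(x0,y0);x=np.cross(y,z);return np.c_[x,y,z]
def rel(s,P,G=None):
    R=np.array(s['eef_rot']);r=R.T@(np.array(P)-s['position'])*100
    w=Ro.from_matrix(R.T@G).as_rotvec() if G is not None else np.zeros(3)
    return r.round(2),w.round(3)
E
python3 - <<'E'
from h import *
from station import status
s=status.observe();d=(.0283,-.0024);d=np.array(d)/np.hypot(*d)
J=np.array([.5482,.0730])
a=J-d*.075
print(a,rel(s,[*a,.19],goalR(d,.35)))
print(s['position'])
E
```

```text
[0.47346825 0.07933767] (array([-46.95,   3.26, -52.45]), array([0.082, 0.455, 0.344]))
[ 0.22926942 -0.5809131   0.2216795 ]
```

Request:
apply_moves:
  moves: "-47 3.2 -52.4 0.082 0.455 0.344 0.25;-47 3.2 -52.4 0.082 0.455 0.344 0.25;-47 3.2 -52.4 0.082 0.455 0.344 0.25;-47 3.2 -52.4 0.082 0.455 0.344 0.25;-47 3.2 -52.4 0.082 0.455 0.344 0.25;-47 3.2 -52.4 0.082 0.455 0.344 0.25;-47 3.2 -52.4 0.082 0.455 0.344 0.25;-47 3.2 -52.4 0.082 0.455 0.344 0.25"

```text
clock: 1.15
position: [0.4034, -0.1115, 0.2]
eef_rot: [[-0.935, 0.344, -0.085], [0.08, -0.031, -0.996], [-0.345, -0.939, 0.002]]
ft_force: [1.1, -0.1, -0.1]
width: 0.0229
```

Run:
```python
from h import *
from station import status
s=status.observe();d=(.0283,-.0024);d=np.array(d)/np.hypot(*d)
J=np.array([.5482,.0730])
a=J-d*.075
print(a,s['position'],s['width'],rel(s,[*a,.19],goalR(d,.35)))
```

```text
[0.47346825 0.07933767] [ 0.40336585 -0.11154612  0.20003586] 0.022852582266918872 (array([ -4.69,   2.75, -19.62]), array([-0.002, -0.   , -0.002]))
```

Request:
apply_moves:
  moves: "-4.7 2.7 -19.6 0 0 0 0.25;-4.7 2.7 -19.6 0 0 0 0.25;-4.7 2.7 -19.6 0 0 0 0.25;-4.7 2.7 -19.6 0 0 0 0.25;-4.7 2.7 -19.6 0 0 0 0.25;-4.7 2.7 -19.6 0 0 0 0.25"

```text
clock: 1.9
position: [0.4725, 0.0771, 0.1901]
eef_rot: [[-0.936, 0.342, -0.085], [0.079, -0.031, -0.996], [-0.343, -0.939, 0.002]]
ft_force: [-0.8, -0.7, 0.1]
width: 0.0221
```

Run:
```python
from h import *
from station import status,cams
s=status.observe();d=(.0283,-.0024);d=np.array(d)/np.hypot(*d)
J=np.array([.5482,.0730])
a=J-d*.055
print(a,s['position'],s['width'],s['ft_force'],rel(s,[*a,.057],goalR(d,.35)))
p,dd=cams.capture('wrist');i=cams.camera_info('wrist');np.savez('wrist1.npz',p=p,d=dd,**i);cv2.imwrite('pics/w1.png',p[:,:,::-1])
p,dd=cams.capture('top');cv2.imwrite('pics/t1.png',cv2.resize(p[120:220,215:365,::-1],None,fx=5,fy=5,interpolation=cv2.INTER_CUBIC))
```

```text
[0.49339672 0.07764763] [0.47252579 0.07705172 0.19009149] 0.022097982763181413 [-0.75038347 -0.67598292  0.13617525] (array([ 2.61, 13.21, -0.26]), array([-0.002,  0.001, -0.   ]))
```

View pics/w1.png

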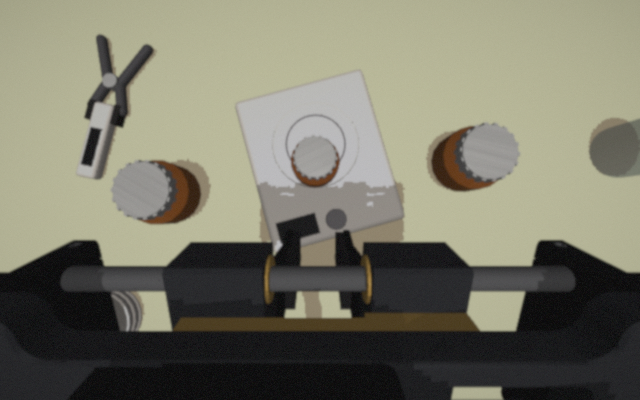

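View pics/t1.png

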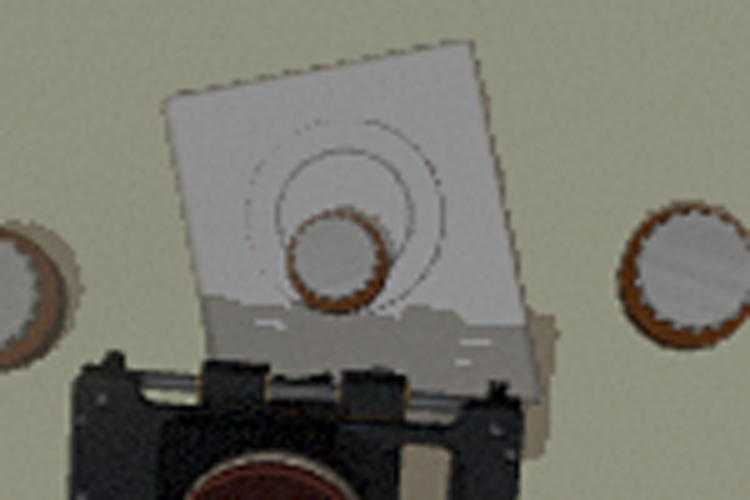

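The wrist view shows the fingertips at (292,240) and (345,240), the jar lid at (316,157) and the ring at (316,143). The top view agrees. I'll cross-check the offset from the wrist view before descending.

Run:
```python
from h import *
D=np.load('wrist1.npz');K,T=D['mtx'],D['world_to_cam']
p=D['p'][:,:,::-1][85:245,235:405];cv2.imwrite('pics/w1c.png',cv2.resize(p,None,fx=4,fy=3.5,interpolation=cv2.INTER_CUBIC))
print('lid',ray(K,T,[316,157],.100),'ring pred',proj(K,T,[.5765,.0706,.042]),'jar foot',proj(K,T,[[.548,.073,.1]]), 'key',proj(K,T,[.4857,.0539,.034]), ray(K,T,[336,219],.034))
ang=np.linspace(0,2*np.pi,13)[:-1]
print(proj(K,T,[[.5765+.035*np.cos(a),.0706+.035*np.sin(a),.042] for a in ang]).round())
```

```text
lid [[0.54943471 0.07072055 0.1       ]] ring pred [[314.37991472 145.22467472]] jar foot [[313.80802345 158.63636854]] key [[334.64688911 219.87097295]] [[0.48660314 0.05218335 0.034     ]]
[[312. 117.]
 [298. 122.]
 [288. 133.]
 [285. 148.]
 [290. 162.]
 [302. 172.]
 [317. 174.]
 [331. 169.]
 [341. 158.]
 [344. 143.]
 [338. 129.]
 [327. 119.]]
```

View pics/w1c.png

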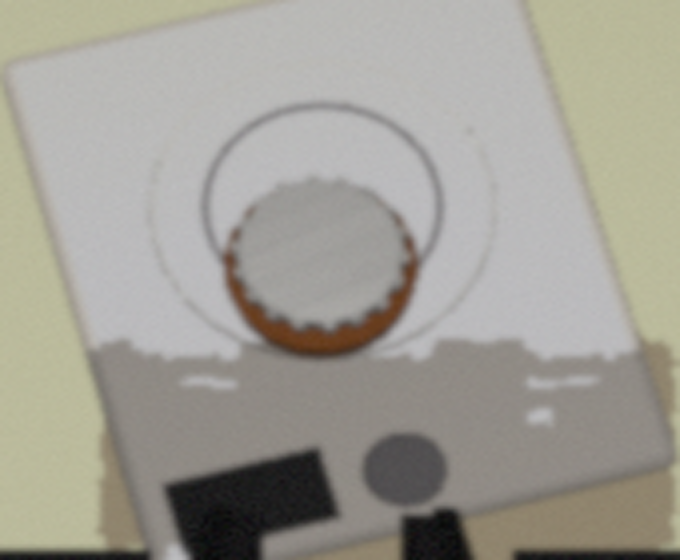

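Request:
apply_moves:
  moves: "2.6 4 -0.1 0 0 0 0.25;2.6 8 -0.1 0 0 0 0.25;2.6 11 -0.1 0 0 0 0.25;2.6 12.6 -0.1 0 0 0 0.25;2.6 13.2 -0.1 0 0 0 0.25;2.6 13.2 -0.1 0 0 0 0.25"

```text
clock: 2.75
position: [0.4938, 0.0759, 0.0576]
eef_rot: [[-0.936, 0.342, -0.086], [0.08, -0.031, -0.996], [-0.343, -0.939, 0.001]]
ft_force: [-0.3, 0.6, 0.2]
width: 0.0216
```

```bash
cat > look.py <<'E'
import sys
from h import *
from station import status,cams
n=sys.argv[1];s=status.observe();np.set_printoptions(precision=4,suppress=True)
print(s['clock'],np.array(s['position']),s['width'],np.array(s['ft_force']))
print(np.array(s['eef_rot']))
for c,(a,b,e,f),k in(('wrist',(220,80,420,260),4),('scene',(290,120,400,230),5)):
    p,dd=cams.capture(c);i=cams.camera_info(c);np.savez(f'{c}{n}.npz',p=p,d=dd,**i)
    cv2.imwrite(f'pics/{c}{n}.png',cv2.resize(p[b:f,a:e,::-1],None,fx=k*.8,fy=k*.8,interpolation=cv2.INTER_CUBIC))
E
python3 look.py 2
```

```text
2.75 [0.4938 0.0759 0.0576] 0.02160169272314325 [-0.3335  0.5586  0.1661]
[[-0.9358  0.3419 -0.0856]
 [ 0.0799 -0.0308 -0.9963]
 [-0.3433 -0.9392  0.0015]]
```

View pics/wrist2.png

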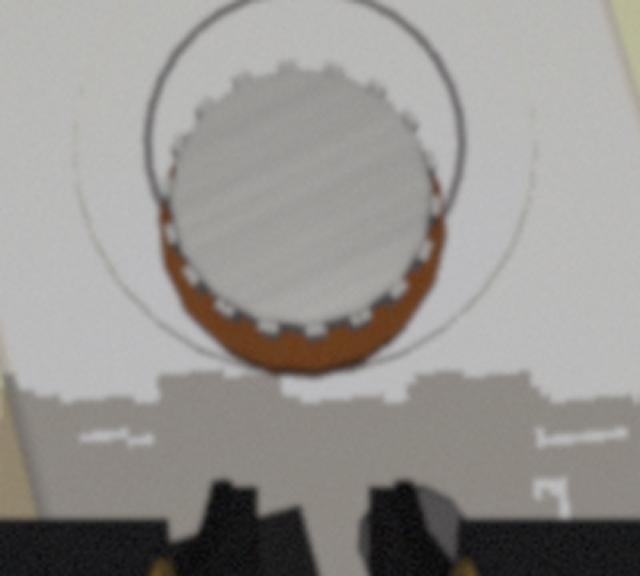

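View pics/scene2.png

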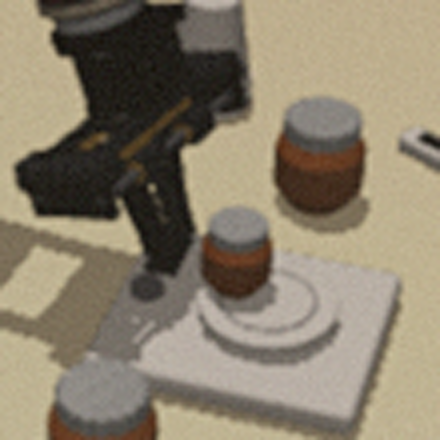

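The tips stand about 20 mm short of the jar at belly height, and both jar and ring sit about 1.5 mm to +y of the finger centre line. I'll correct that, go 3 mm lower and nudge slowly.

Request:
apply_moves:
  moves: "-0.65 0.55 -0.15 0 0 0 0.25;-1.31 0.79 -0.15 0 0 0 0.25;-1.68 0.93 -0.15 0 0 0 0.25;-2.06 1.07 -0.15 0 0 0 0.25;-2.34 1.17 -0.15 0 0 0 0.25;-2.62 1.27 -0.15 0 0 0 0.25;-2.9 1.38 -0.15 0 0 0 0.25;-2.9 1.38 -0.15 0 0 0 0.25"

```text
clock: 3.85
position: [0.526, 0.0755, 0.0545]
eef_rot: [[-0.936, 0.342, -0.084], [0.079, -0.03, -0.996], [-0.344, -0.939, 0.001]]
ft_force: [-1.0, 0.6, 1.0]
width: 0.0219
```

```bash
python3 look.py 3
```

```text
3.85 [0.526  0.0755 0.0545] 0.021911880267859746 [-0.9529  0.6272  1.031 ]
[[-0.9358  0.3422 -0.0841]
 [ 0.0785 -0.0302 -0.9965]
 [-0.3436 -0.9391  0.0014]]
```

View pics/wrist3.png

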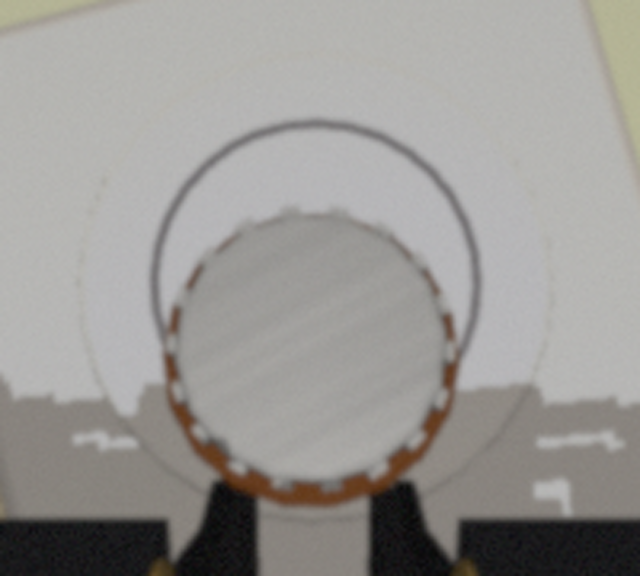

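View pics/scene3.png

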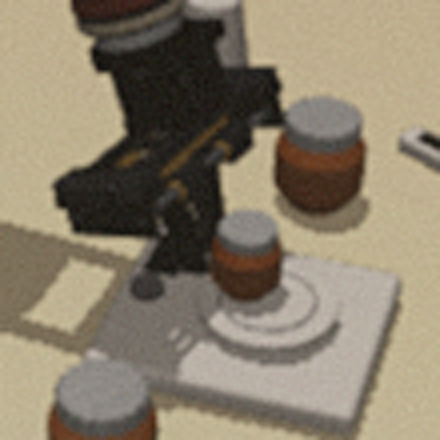

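Both tips (crop (235,485) and (390,485)) now touch the jar, which is upright. Lid at crop (312,345), ring centre column about 317. I'll measure.

```bash
cat > meas.py <<'E'
import sys
from h import *
n,lid,ringpts=sys.argv[1],eval(sys.argv[2]),eval(sys.argv[3])
D=np.load(f'wrist{n}.npz');K,T=D['mtx'],D['world_to_cam']
f=lambda q:[220+(q[0]+.5)/3.2-.5,80+(q[1]+.5)/3.2-.5]
def circ(q,z):
    P=ray(K,T,[f(a) for a in q],z)[:,:2]
    s=np.linalg.lstsq(np.c_[2*P,np.ones(len(P))],(P**2).sum(1),rcond=None)[0]
    return s[:2],np.sqrt(s[2]+s[:2]@s[:2])
a,b=circ(lid,.1),circ(ringpts,.042)
print('lid',a,'ring',b,'need',b[0]-a[0])
E
python3 meas.py 3 "[(178,345),(447,345),(313,213),(313,482)]" "[(317,122),(154,280),(480,280),(196,173),(437,173)]"
```

```text
lid (array([0.5577756 , 0.07225845]), np.float64(0.02039433000371058)) ring (array([0.57809703, 0.06958561]), np.float64(0.035530159011226324)) need [ 0.02032142 -0.00267283]
```

Request:
apply_moves:
  moves: "-0.23 0.09 0 0 0 0 0.25;-0.47 0.17 0 0 0 0 0.25;-0.7 0.26 0 0 0 0 0.25;-0.94 0.34 0.02 0 0 0 0.25;-1.17 0.43 0.03 0 0 0 0.25;-1.41 0.51 0.05 0 0 0 0.25;-1.41 0.51 0.05 0 0 0 0.25"

```text
clock: 4.82
position: [0.5409, 0.0737, 0.0546]
eef_rot: [[-0.936, 0.342, -0.084], [0.079, -0.03, -0.996], [-0.344, -0.939, 0.001]]
ft_force: [-0.1, -0.6, 1.4]
width: 0.0221
```

```bash
python3 look.py 4
```

```text
4.825 [0.5409 0.0737 0.0546] 0.0220909944889629 [-0.1237 -0.6258  1.3623]
[[-0.9358  0.3423 -0.0842]
 [ 0.0786 -0.0303 -0.9964]
 [-0.3436 -0.9391  0.0014]]
```

View pics/wrist4.png

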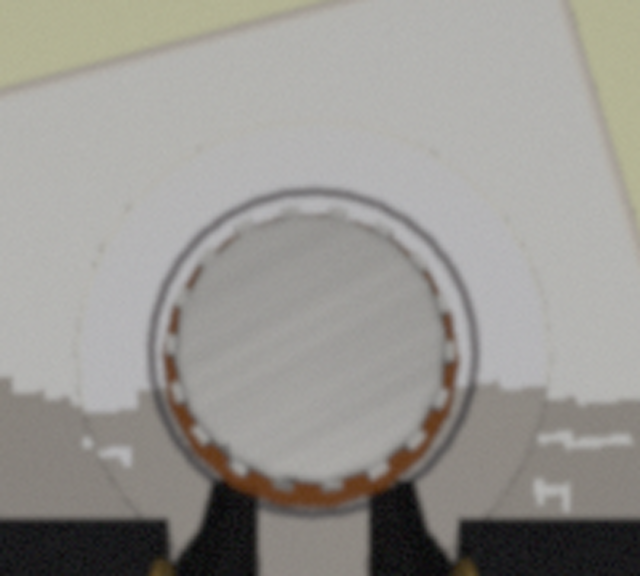

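The ring now surrounds the jar: ring columns 149–479, rows 189–515; lid at (312,345).

```bash
python3 meas.py 4 "[(178,345),(447,345),(313,213),(313,482)]" "[(314,189),(150,350),(478,350),(194,238),(433,238),(314,515)]"
```

```text
lid (array([0.57275096, 0.07047334]), np.float64(0.02040972085945703)) ring (array([0.57821577, 0.06970713]), np.float64(0.03560780794512222)) need [ 0.00546481 -0.00076621]
```

Request:
apply_moves:
  moves: "-0.21 0.08 0 0 0 0 0.25;-0.42 0.15 0 0 0 0 0.25;-0.42 0.15 0 0 0 0 0.25;0.5 -0.2 0 0 0 0 0.25;2 -0.7 0 0 0 0 0.25;5 -1.8 0 0 0 0 0.25;5.5 -4 0 0 0 0 0.25;5.5 -5 0 0 0 0 0.25"

```text
clock: 5.92
position: [0.4716, 0.0798, 0.0833]
eef_rot: [[-0.935, 0.343, -0.084], [0.078, -0.03, -0.996], [-0.345, -0.939, 0.001]]
ft_force: [1.1, 0.1, -0.1]
width: 0.022
```

```bash
python3 look.py 5
python3 - <<'E'
from station import cams
import cv2,numpy as np
p,d=cams.capture('top');np.savez('top5.npz',p=p,d=d,**cams.camera_info('top'))
cv2.imwrite('pics/top5.png',cv2.resize(p[120:220,235:335,::-1],None,fx=6,fy=6,interpolation=cv2.INTER_CUBIC))
E
```

```text
5.925 [0.4716 0.0798 0.0833] 0.022025800775324345 [ 1.1267  0.0745 -0.0979]
[[-0.9355  0.3433 -0.0837]
 [ 0.0782 -0.03   -0.9965]
 [-0.3446 -0.9387  0.0013]]
```

View pics/wrist5.png

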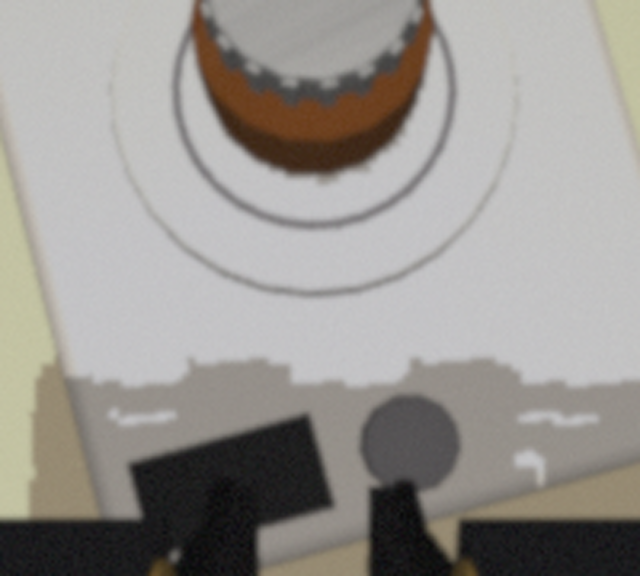

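View pics/top5.png

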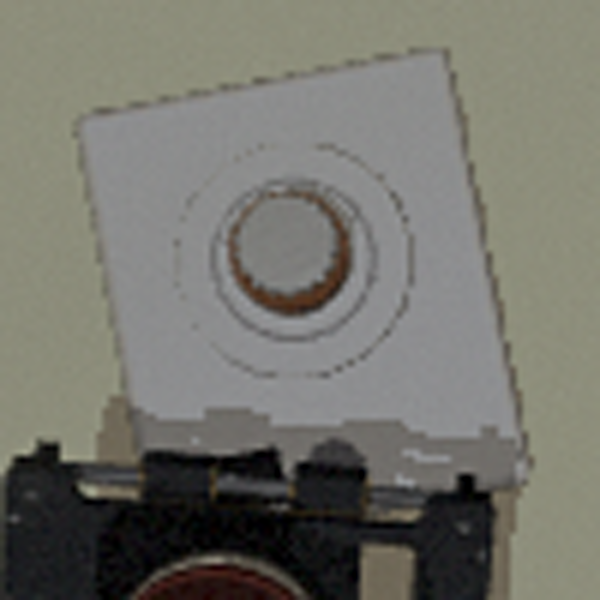

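View pics/scene5.png

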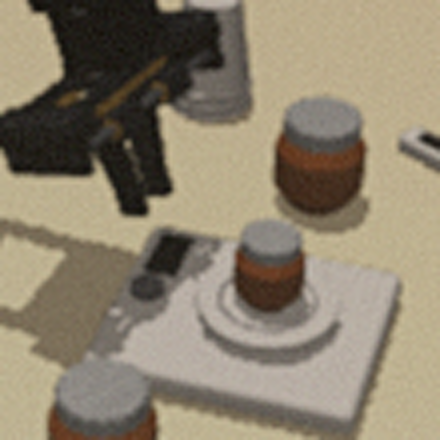

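All three views show the jar upright inside the ring, lid at top crop (285,242) and ring at (294,259), which parallax explains. I'll put numbers on the centring and the key.

Run:
```python
from h import *
from station import status
D=np.load('top5.npz');K,T,p=D['mtx'],D['world_to_cam'],D['p']
f=lambda c:[235+(c[0]+.5)/6-.5,120+(c[1]+.5)/6-.5]
hsv=cv2.cvtColor(p,cv2.COLOR_RGB2HSV)
am=((hsv[...,1]>110)&(hsv[...,0]<20)).astype(np.uint8);am[:,:265]=0;am[:,302:]=0;am[:145]=0;am[180:]=0
ys,xs=np.nonzero(am);c,r=cv2.minEnclosingCircle(np.c_[xs,ys].astype(np.float32))
print('belly',c,r,ray(K,T,c,.072),'lid',ray(K,T,f((285,242)),.1))
R=ray(K,T,[f(q) for q in [(294,180),(213,258),(376,258),(294,340)]],.042)[:,:2];print('ring',R.mean(0),np.ptp(R,0))
D=np.load('wrist5.npz');K,T=D['mtx'],D['world_to_cam'];g=lambda q:[220+(q[0]+.5)/3.2-.5,80+(q[1]+.5)/3.2-.5]
k=ray(K,T,g((410,442)),.034);print('key wrist',k)
print('platter near/ring near', ray(K,T,[g((316,226))],.042))
s=status.observe();P=np.array([.486,.053])
print(rel(s,[*P,.07],goalR((1,-.085),0)))
```

```text
belly (283.5, 162.5) 9.300638198852539 [[0.57397202 0.06996092 0.072     ]] lid [[0.5768691  0.07214974 0.1       ]]
ring [0.5772718  0.07107615] [0.07067593 0.07148232]
key wrist [[0.48826964 0.05267268 0.034     ]]
platter near/ring near [[0.54467388 0.07232598 0.042     ]]
(array([-0.95,  1.8 ,  2.55]), array([-0.001,  0.001, -0.353]))
```

The jar is within about 3 mm of centre by every estimate (limit 8). The key is at about (0.487, 0.053). Next: close the fingers, go upright and stand over the key.

Request:
apply_moves:
  moves: "-0.5 0.9 1.3 0 0 -0.18 0;-1.04 1.4 2.55 0 0 -0.353 0;-1.04 1.8 2.55 0 0 -0.353 0;-1.04 1.8 2.55 0 0 -0.353 0;-1.04 1.8 2.55 0 0 -0.353 0;-1.04 1.8 2.55 0 0 -0.353 0"

```text
clock: 6.82
position: [0.4853, 0.0533, 0.0698]
eef_rot: [[-0.997, -0.001, -0.083], [0.083, -0.001, -0.997], [0.001, -1.0, 0.001]]
ft_force: [-0.2, 0.4, 0.4]
width: 0.0004
```

```bash
python3 look.py 6
python3 - <<'E'
from h import *
from station import status
s=status.observe();print(rel(s,[.487,.053,.034],goalR((1,-.085),0)))
E
```

```text
6.825 [0.4853 0.0533 0.0698] 0.0003978038218869387 [-0.1615  0.3923  0.4023]
[[-0.9965 -0.0011 -0.0833]
 [ 0.0833 -0.0013 -0.9965]
 [ 0.0009 -1.      0.0014]]
(array([-0.14,  3.59,  0.  ]), array([-0.001,  0.001,  0.001]))
```

View pics/scene6.png

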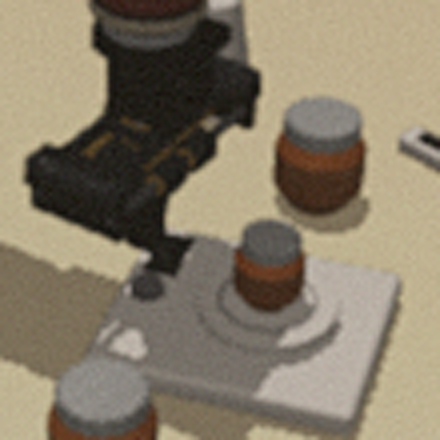

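View pics/wrist6.png

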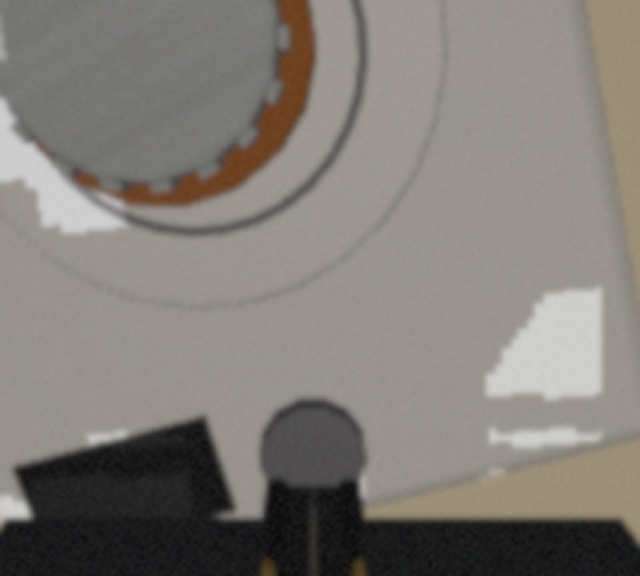

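The closed fingertips (seam at crop (314,500)) line up with the key at (313,447). Pressing now.

Request:
apply_moves:
  moves: "-0.15 2 0 0 0 0 0;-0.15 3.1 0 0 0 0 0;-0.15 3.5 0 0 0 0 0;-0.15 3.7 0 0 0 0 0;-0.15 3.9 0 0 0 0 0;-0.15 4.05 0 0 0 0 0;-0.15 4.15 0 0 0 0 0;-0.15 4.15 0 0 0 0 0"

```text
clock: 7.92
position: [0.4875, 0.0527, 0.0292]
eef_rot: [[-0.996, -0.002, -0.084], [0.084, -0.001, -0.996], [0.002, -1.0, 0.001]]
ft_force: [-6.4, 0.2, 14.3]
width: 0.0008
```

14 N at z = 0.0292 is the key's bottom stop (0.034 − 0.005). Releasing straight up and coming away.

Request:
apply_moves:
  moves: "0 -0.3 0 0 0 0 0;0 -0.8 0 0 0 0 0;0 -2.5 0 0 0 0 0;0.5 -6 0 0 0 0 0;3 -11 0 0 0 0 0;6 -15 0 0 0 0 0;8 -15 0 0 0 0 0;8 -15 0 0 0 0 0"

```text
clock: 8.93
position: [0.4078, 0.0597, 0.1793]
eef_rot: [[-0.996, 0.0, -0.084], [0.084, -0.001, -0.996], [-0.0, -1.0, 0.001]]
ft_force: [0.1, -0.1, 0.1]
width: 0.0009
```

```bash
python3 look.py 7
python3 - <<'E'
from station import cams
from h import *
p,d=cams.capture('top');i=cams.camera_info('top')
cv2.imwrite('pics/top7.png',p[:,:,::-1])
hsv=cv2.cvtColor(p,cv2.COLOR_RGB2HSV)
am=((hsv[...,1]>110)&(hsv[...,0]<20)).astype(np.uint8);am[:,:265]=0;am[:,302:]=0;am[:145]=0;am[180:]=0
ys,xs=np.nonzero(am);print(cv2.minEnclosingCircle(np.c_[xs,ys].astype(np.float32)))
q,d=cams.capture('scene');cv2.imwrite('pics/scene7f.png',q[:,:,::-1])
E
```

```text
8.925 [0.4078 0.0597 0.1793] 0.0008704394400963348 [ 0.0891 -0.0789  0.1134]
[[-0.9965  0.0003 -0.0838]
 [ 0.0838 -0.0013 -0.9965]
 [-0.0004 -1.      0.0013]]
((283.5, 162.5), 9.300638198852539)
```

View pics/scene7.png

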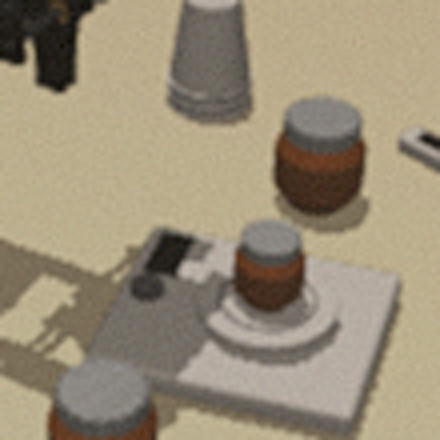

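View pics/top7.png

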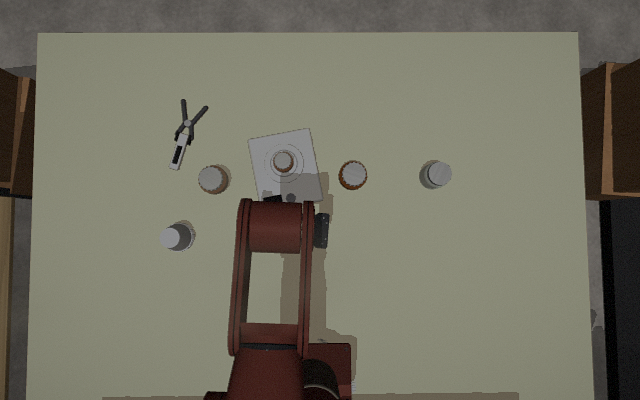

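View pics/wrist7.png

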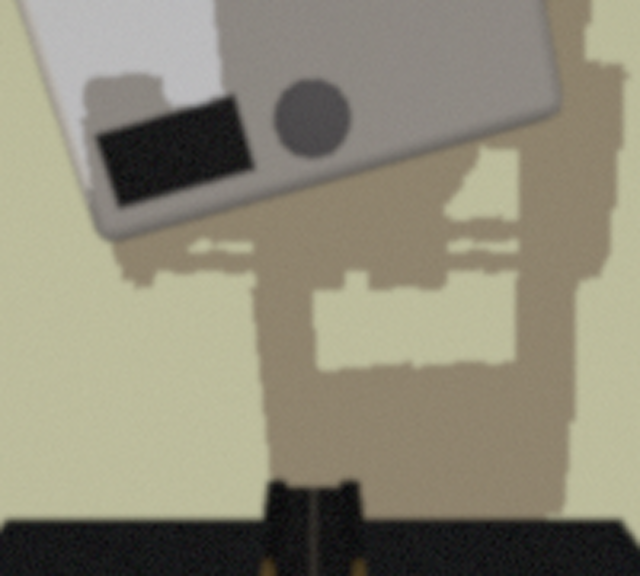

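The jar's pixel fit is unchanged at (283.5,162.5), inside the ring and upright. Cups (177,237), big jar (437,174) and clamp (187,130) are where they were. The arm is clear with no wrist force.

```bash
python3 -c "
from station import workorder;print(workorder.job_done())"
```

```text
the job is handed in; nothing more can be done
None
```

I nudged the small amber jar about 28 mm across the platter into the printed ring, then pressed the scale's round key and released it. I handed the job in after about 9 s of the 51 s allowed.

- **Jar:** I pushed in three slow stages with two slightly parted fingertips, low on the belly. It stayed upright, and the wrist force read at the end of each push stage was under 2 N. My last estimates put it about 0 to 3.5 mm from the platter's centre (limit 8 mm). It did not move during the key press.
- **Key:** I pressed with closed fingertips until it stopped at z = 0.029 m, its full 5 mm of travel, with 14 N upward on the wrist. There was also a 6 N sideways force there, which I did not explain. I let it spring back; the last pictures show it clear, but I did not measure its height.
- **Other things:** The cups, big jar and clamp appear at the same pixels as at the start. The arm came away clear, with about zero wrist force.
- **Disagreements:** The wrist and top cameras differed by 1.5 to 3 mm on the ring's position. The top camera's jar belly and lid fits also differed by about 3 mm. Both are small against the 8 mm limit.

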